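Slacken a strap clamp by its knurled ring

ROBOT

A 6-joint arm with a two-finger parallel gripper is mounted at the origin on the work surface. World frame = base frame: x ahead of the robot, y to its left, z up, the work surface at z = 0. Lengths are in m, angles in rad, forces in N, time in s.
With the tool pointing down it reaches from about 0.35 to 0.875 m from the base axis. Payload 15.5 kg.
Tool frame: the origin (TCP) lies between the finger pads; the fingertips stand 14 mm ahead of it and the grasp point (between the pads) lies 5 mm behind it; z points along the fingers, y is the direction in which the jaws open and shut (so a half turn about z gives the same grasp; the last joint's range is limited). The gripper opens to 85 mm and grips with 20 to 120 N. Pads are 22 mm wide; open, the fingers measure 114 mm over their backs; the gripper's body (76 mm by 85 mm) begins 54 mm behind the grasp point. The pads swing forward as they close: fully open they stand 13 mm farther back than shut.
Start: joints at [1.141, 0.494, 1.345, -0, 1.302, -0.096], TCP at [0.205, 0.59, 0.245] pointing down, gripper open.
Joint ranges: [-2.91, 2.91], [-0.82, 2.16], [0.22, 2.67], [-1.22, 4.37], [0.12, 2.79], [-3.08, 3.08]. Speed limits (rad/s): [1.89, 1.89, 2.57, 3.01, 3.01, 3.01].

INTERFACE

Orientations are given as [roll, pitch, yaw] about the fixed x, y, z axes, in that order (R = Rz(yaw) Ry(pitch) Rx(roll)).
In Python, from rig import manip, vision gives the robot as it stands.
- The arm moves only by the tool servo_tool, never from a script. Its argument "targets" is a list of rows, each a list of 3 entries, a list of its own where there are three numbers: the shift along the tool's x, y, z in cm, then the turn, a rotation vector about the tool's x, y, z in rad, then the opening, from -1 (shut) to 1 (fully open). In form: [[[dx, dy, dz], [ax, ay, az], grip], ...]. A call has 1 to 8 rows; each row shifts and turns the commanded pose from where the row before left it, along the tool's axes as they then stand; what a row does not reach is not made up. A row lasts 1/8 s, in which the tool goes at most 62.5 mm and 10.7 degrees, less where a joint would pass 70% of its speed; a pose out of reach is approached as far as the arm can. A call is refused whole if a number of a shift passes 6.25 or a number of a turn 0.188, either way. A call with a gripper value outside its range is refused whole. The fingers move at their own pace and stop on an object; the grip force is fixed at half the most. Time passes only in rows, so rows that do not move let the fingers close. It gives the time, the measured TCP pose, the force and the opening at its end, in the units of the state.
- manip.get_obs(): the state, without advancing time (a new reading comes with each control period).
- vision.capture(name): name is "scene" or "top" or "wrist"; returns a dict with "img" (420x560x3 uint8, blue, green, red), "depth" (420x560 float32, m along the optical axis (not along the pixel's ray), 0 where there is no reading), "fovy" (degrees; the focal length in pixels is half the picture's height over the tangent of half this angle, whatever the lens; pixels are square), "cx", "cy" (the principal point, pixels), "R" (3x3) and "t" (3): a world point X has camera coordinates R X + t; the wrist camera has in their place "hand_eye" (4x4, takes a point from camera to tool coordinates, whose origin is the TCP and whose axes are the flange's). Camera axes: x right, y down, z forward; pixel columns grow to the right and rows downward; lengths in m; the calibration is good to about 2 mm. A picture is of the moment at which its call begins: read the wrist's pose just before it.
- manip.close_job(): hands the job in, once; it reports no verdict.
The state is a dict: "time": time; "joint_positions": joint angles; "qvel": joint speeds; "effort": joint torques, N m; "tcp_pos": TCP position; "eef_rot": TCP orientation; "contact_force": force on the tool from outside, world axes, zero at the start; "wrist_torque": the same for the moment, N m; "grip_width": opening from 0.0 (shut) to 1.0 (fully open).
Only numpy, scipy, OpenCV 4.12 (cv2) and the standard library are available. Lean on these libraries where they do the work, as an engineer would, in place of code of your own. Each camera call takes 0.05 s, during which the arm holds its last target.

TASK

Slacken the strap clamp: with a fingertip against its big knurled ring, roll the ring two full turns anticlockwise (seen from above) from where it stands, counting the turns, and stop there. Only then push the upturned lip of the strap towards the ring until the strap is fully back off the workpiece. Pick nothing up, leave the workpiece and the loose things around where they are, and move clear.

Things in the scene. Friction and masses are not known exactly. Their poses are not given: they have to be found in the camera images.
- fixture: Strap-clamp fixture, screwed to the table: grey base plate 300 x 130 x 20 mm with a vertical threaded stud (16 mm thick, its end 105 mm above the table). Origin on the stud's axis at table height; z up; x along the strap towards its nose and the workpiece. The plate reaches from x = -135 to +165 mm. A heel block under the strap's tail (x = -102 to -68 mm) is 50 mm high over the table.
- ring (a joint): Turn of the knurled clamping ring about the vertical stud, rad: 0 = tight, at the start; grows anticlockwise seen from above (loosening), a full turn = 6.283, ends at four turns. It turns stiffly (0.06 N m, 1.3 N at the rim), climbs 3 mm a turn and stays where it is left. A fingertip pressed on the rim with about 10 N drags it round; a finger led round it untwisted rolls it further than itself.
- ring_top (a point): Centre of the flat top of the knurled ring, on the stud's axis; 87 mm over the table when tight. The ring is a steel disc 92 mm across its 48 upright ridges (2.5 mm proud), 24 mm thick, tight at 63 to 87 mm over the table. The point turns and climbs with it.
- ring_mark (a point): Dark spanner hole (10 mm, blind) in the ring's top, 33 mm from its axis; points to the strap's lip at the start, so it points there again after each full turn.
- strap (a joint): How far the strap has been pushed back, m: 0 at the start (nose over the workpiece), 0.035 = fully back against its stop. It slides level along the fixture's -x with about 2.5 N of friction and stays where it is left.
- lip (a point): Middle of the top edge of the outer face (away from the ring, looking along fixture +x) of the upturned lip at the strap's nose: 42 mm wide, 8 mm thick, top 83 mm over the table. The outer face is 116 mm from the stud's axis at the start, 81 mm when fully back. The dark steel strap passes under the ring: 42 mm wide, 10 mm thick, top 61 mm over the table.
- workpiece: Loose steel block 50 x 50 x 30 mm, 0.6 kg, standing on the base plate beneath the strap's nose (1 mm below the strap), its top 50 mm over the table. Origin at the centre of its underside. Must stay put.
- tin: Bystander: tin can, 66 mm across, 70 mm high. Origin at the centre of its underside.
- wrench: Bystander: open wrench 170 mm long, lying along its x. Origin at its underside.
- stub: Bystander: upright stub of round steel bar, 38 mm across, 55 mm high. Origin at the centre of its underside.
- spacer: Bystander: steel spacer ring 28 mm across, 12 mm high, lying on the fixture's base plate beside the strap's tail. Origin at the centre of its underside.
- hammer: Bystander: hammer lying along its x, handle to -x. Origin at its underside.
- brush: Bystander: bench brush lying along its x, handle to -x. Origin at its underside.

How it is judged:
By the outcome, as a careful person would: the job done as asked, in the order asked, and still so for the second after the job is handed in, with the robot touching nothing.
It also fails if it takes over 64 s, if anything falls off the work surface, if the arm or the gripper's body presses on something with over 40 N, if the wrist force passes 120 N, or if a joint passes its speed limit or range.

## Working session

There is one attempt and no reset: what is moved stays moved. The work goes in short steps, Python scripts to look and compute and a tool call to move; the robot and the scene stay as the last step left them, time stands still between calls to the robot, and variables do not carry over. Pictures are saved under pics/ and viewed, and the job is handed in when it is done.

Besides the shell and the picture viewer there is one more tool, called after ">>>" as a command line: name --argument value ..., lists and objects as JSON in quotes. servo_tool: Moves the arm, as the interface text tells. Its arguments: {"type":"object","properties":{"targets":{"type":"array"}},"required":["targets"]}

```bash
ls; mkdir -p pics; python3 - <<'E'
from rig import manip, vision
import cv2,numpy as np
o=manip.get_obs()
for k,v in o.items(): print(k,np.round(v,4))
for n in ("scene","top"):
    c=vision.capture(n); cv2.imwrite(f"pics/{n}0.png",c["img"]); np.savez(f"pics/{n}0.npz",**c)
    print(n,c["fovy"],c["cx"],c["cy"],c["R"].round(3).tolist(),c["t"].round(3))
E
```

```text
pics
time 0.0
joint_positions [ 1.1405  0.4942  1.3461  0.      1.3025 -0.0955]
qvel [ 0.0012  0.001  -0.001   0.      0.0014 -0.0009]
effort [-1.20000e-03 -8.82177e+01 -3.83879e+01 -2.00000e-04  1.03000e-02
  0.00000e+00]
tcp_pos [0.2052 0.59   0.2447]
eef_rot [-3.1404e+00 -2.0000e-04  2.8068e+00]
contact_force [-0.8447  0.3146 -0.2453]
wrist_torque [ 0.0204 -0.0314  0.0111]
grip_width 0.996
scene 42.096022463210495 274.0710989100372 211.4158712327008 [[0.521, 0.854, -0.008], [0.721, -0.445, -0.53], [-0.456, 0.27, -0.848]] [-0.322 -0.362  1.726]
top 54.953110281760374 282.2853680695155 214.19581124901933 [[0.009, -1.0, -0.022], [-0.989, -0.006, -0.151], [0.15, 0.023, -0.988]] [0.056 0.596 0.848]
```

View pics/scene0.png

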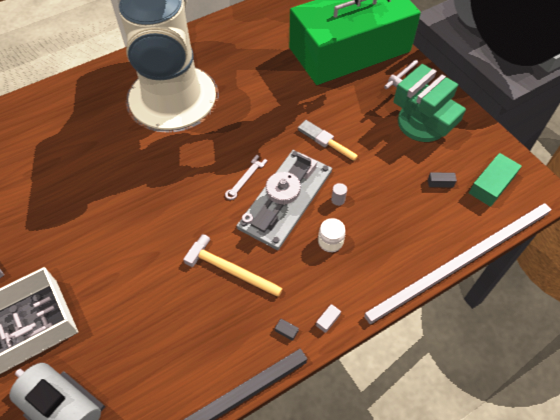

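View pics/top0.png

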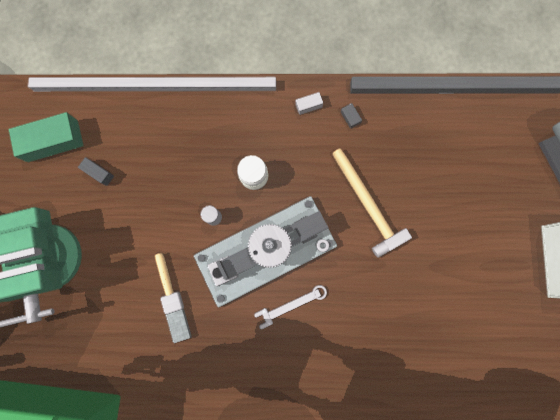

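```bash
python3 - <<'E'
import cv2
a=cv2.imread("pics/top0.png")[185:320,180:350]
cv2.imwrite("pics/topz.png",cv2.resize(a,None,fx=4.4,fy=4.4,interpolation=cv2.INTER_CUBIC))
a=cv2.imread("pics/scene0.png")[140:255,215:365]
cv2.imwrite("pics/scz.png",cv2.resize(a,None,fx=5,fy=5,interpolation=cv2.INTER_CUBIC))
E
```

```text
(no output)
```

View pics/topz.png

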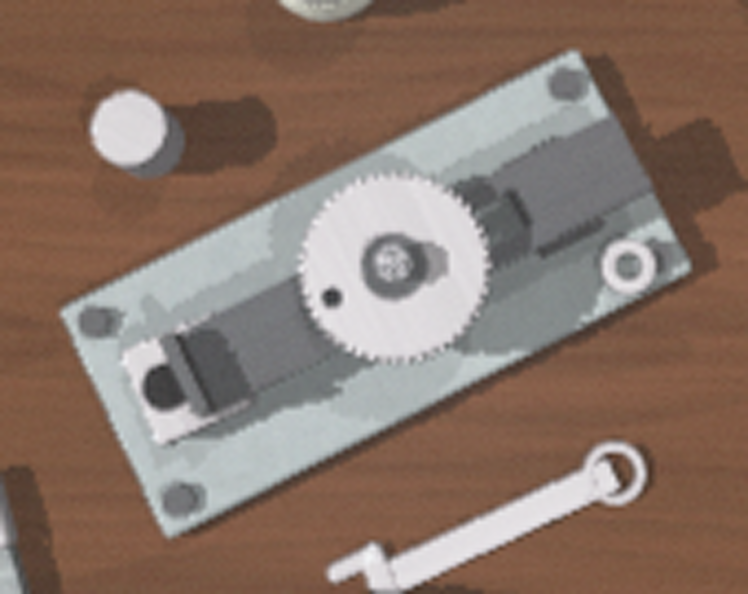

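View pics/scz.png

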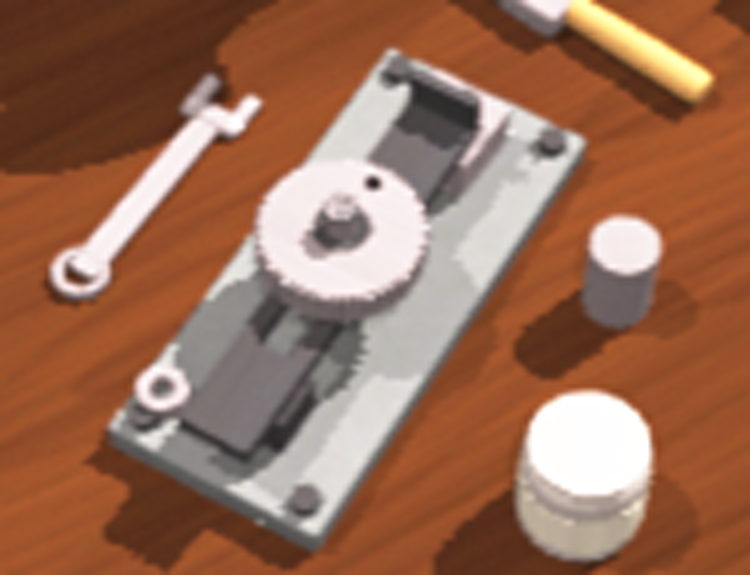

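```bash
cat > h.py <<'E'
import numpy as np,cv2
def K(c):
    f=210/np.tan(np.radians(float(c["fovy"]))/2); return f,float(c["cx"]),float(c["cy"])
def ray(c,uv,z):
    f,cx,cy=K(c); d=np.array([(uv[0]-cx)/f,(uv[1]-cy)/f,1.0])
    R=c["R"];t=c["t"]; C=-R.T@t; w=R.T@d
    return C+w*(z-C[2])/w[2]
def proj(c,X):
    f,cx,cy=K(c); p=c["R"]@np.array(X)+c["t"]; return np.array([cx+f*p[0]/p[2],cy+f*p[1]/p[2]])
E
python3 - <<'E'
from h import *
for n,seed,mk in (("top",(255,238),(255.5,252.5)),("scene",(272,188),None)):
    c=dict(np.load(f"pics/{n}0.npz")); img=c["img"]; d=c["depth"]
    # depth points -> world
    f,cx,cy=K(c); v,u=np.mgrid[0:420,0:560]
    P=np.stack([(u-cx)/f*d,(v-cy)/f*d,d],-1); W=(P-c["t"])@c["R"]
    m=((W[...,2]>.078)&(W[...,2]<.096)&(d>0)).astype(np.uint8)
    nl,l,st,ce=cv2.connectedComponentsWithStats(m)
    for i in range(1,nl):
        if st[i,4]>15:
            w=W[l==i]; 
            if np.hypot(*w.mean(0)[:2])<1: print(n,st[i],ce[i].round(1),w.mean(0).round(4))
    # all things
    s=img.max(2)
    for nm,box in (("ring",None),):
        mm=(img.min(2)>150)
    print("gray seed",img[seed[1],seed[0]])
E
```

```text
top [ 38 208   9  22 100] [ 41.7 218.6] [0.577  0.5735 0.0866]
top [ 248  224   44   44 1384] [269.5 245.7] [0.5228 0.0856 0.0872]
top [ 44 249   9  21 106] [ 47.9 259. ] [0.4911 0.5515 0.087 ]
top [216 261  12  19  86] [221.7 270. ] [0.4715 0.1847 0.083 ]
top [ 34 270  28  52 258] [ 47.6 297.6] [0.412  0.5421 0.0903]
top [  0 315  27  13 109] [ 12.2 321.2] [0.3642 0.6084 0.0942]
top [  0 393 106  27 398] [ 58.4 401.9] [0.2082 0.5028 0.087 ]
gray seed [223 221 223]
scene [290  26 127  43 549] [350.2  48.2] [0.1905 0.542  0.087 ]
scene [399  60  19  18  56] [408.1  68.8] [0.3622 0.6324 0.093 ]
scene [141  73  56  28 270] [171.1  92.1] [ 0.0642 -0.0188  0.0872]
scene [385  81  13   8  35] [390.5  84.9] [0.3867 0.5465 0.0918]
scene [394  98  71  33 282] [427.  114.6] [0.531  0.5664 0.0867]
scene [297 154  15   9  53] [304.  157.7] [0.4743 0.1839 0.0835]
scene [266 172  35  31 772] [283.1 186.8] [0.5282 0.0831 0.0877]
scene [  0 267  68  89 391] [ 37.7 308.4] [ 0.5143 -0.5785  0.0814]
scene [ 39 363  59  57 362] [ 71.3 389.1] [ 0.7342 -0.5762  0.0879]
scene [ 10 394  27  26 130] [ 22.2 407.6] [ 0.7178 -0.6769  0.0891]
gray seed [235 234 245]
```

```bash
python3 - <<'E'
from h import *
for n in ("top","scene"):
    c=dict(np.load(f"pics/{n}0.npz")); img=c["img"]; d=c["depth"]
    f,cx,cy=K(c); v,u=np.mgrid[0:420,0:560]
    P=np.stack([(u-cx)/f*d,(v-cy)/f*d,d],-1); W=(P-c["t"])@c["R"]
    for z0 in (.083,.085):
      m=(abs(W[...,2]-.0872)<.0872-z0)&(np.hypot(W[...,0]-.525,W[...,1]-.084)<.06)
      p=W[m][:,:2].astype(np.float32)
      (x,y),r=cv2.minEnclosingCircle(p); print(n,z0,x,y,r)
    m=(W[...,2]>.095)&(np.hypot(W[...,0]-.525,W[...,1]-.084)<.03); print("stud",W[m].mean(0) if m.any() else None, m.sum())
    for nm,lo,hi,ctr in (("stub",.045,.06,(.58,.20)),("tin",.062,.075,(.66,.11)),("spacer",.025,.036,(.53,0)),):
      m=(W[...,2]>lo)&(W[...,2]<hi)&(np.hypot(W[...,0]-ctr[0],W[...,1]-ctr[1])<.08)
      print(nm,W[m].mean(0).round(4),m.sum())
    # mark
    if n=="top":
        a=ray(c,(180+332/4.4,185+297/4.4),.087)
    else: a=ray(c,(215+373/5,140+183/5),.087)
    print("mark",a)
E
```

```text
top 0.083 0.5229486227035522 0.08572480827569962 0.04585133120417595
top 0.085 0.5233701467514038 0.08571988344192505 0.0456213653087616
stud [0.52307602 0.08576687 0.10533593] 66
stub [0.5934 0.2207 0.0551] 232
tin [0.6912 0.1287 0.0699] 597
spacer [ 0.5305 -0.0294  0.0308] 127
mark [0.50829582 0.11468465 0.087     ]
scene 0.083 0.5233354568481445 0.08466888964176178 0.04833425581455231
scene 0.085 0.5250793695449829 0.08447431772947311 0.0466206856071949
stud [0.52523374 0.08459059 0.10374069] 49
stub [0.5962 0.2185 0.0544] 154
tin [0.6956 0.127  0.0704] 403
spacer [ 0.5467 -0.0111  0.0289] 161
mark [0.50915243 0.11538749 0.087     ]
```

>>> servo_tool --targets '[[[0,0,0],[0,0,0],-1],[[0,0,0],[0,0,0],-1],[[0,0,0],[0,0,0],-1],[[0,0,0],[0,0,0],-1]]'

```text
time: 0.6
tcp_pos: [0.2054, 0.5903, 0.2453]
eef_rot: [3.142, -0.0, 2.807]
contact_force: [-0.7, 0.2, -0.1]
grip_width: 0.141
```

```bash
cat >> h.py <<'E'
from scipy.spatial.transform import Rotation as Ro
C0=np.array([.5238,.0852]); YAW=np.radians(117.2)
def w2f(p):
    d=np.array(p[:2])-C0; c,s=np.cos(YAW),np.sin(YAW); return np.array([c*d[0]+s*d[1],-s*d[0]+c*d[1]])
def f2w(p):
    c,s=np.cos(YAW),np.sin(YAW); return C0+np.array([c*p[0]-s*p[1],s*p[0]+c*p[1]])
def step(p,rpy,q,rpy2):
    R=Ro.from_euler('xyz',rpy);R2=Ro.from_euler('xyz',rpy2)
    return R.inv().apply(np.array(q)-p)*100,(R.inv()*R2).as_rotvec()
E
python3 - <<'E'
from h import *
p=np.array([.2054,.5903,.2453]); y=2.807
print(w2f(p))
tgt=np.r_[f2w((0,-.10)),.20]; print(tgt)
d,r=step(p,[np.pi,0,y],tgt,[np.pi,0,YAW]); print("tool-frame shift first, then turn",d,r)
from rig import vision,manip
c=vision.capture("wrist"); cv2.imwrite("pics/w0.png",c["img"]); np.savez("pics/w0.npz",**c); print(c["hand_eye"].round(3).tolist())
E
```

```text
[0.59478419 0.05231001]
[0.61274164 0.13090979 0.2       ]
tool-frame shift first, then turn [-53.56087585 -30.01496792   4.53      ] [-1.10502548e-32 -9.32536840e-17  7.61474117e-01]
[[-0.0, -0.954, -0.3, 0.075], [1.0, 0.0, -0.001, -0.001], [0.001, -0.3, 0.954, -0.13], [0.0, 0.0, 0.0, 1.0]]
```

View pics/w0.png

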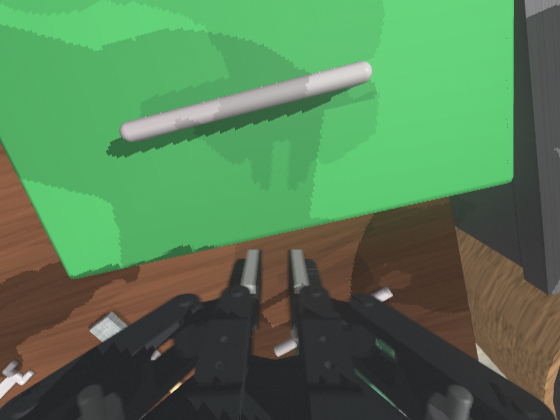

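>>> servo_tool --targets '[[[-4.4,-2.5,0],[0,0,0],-1],[[-4.4,-2.5,0],[0,0,0],-1],[[-4.4,-2.5,0],[0,0,0],-1],[[-4.4,-2.5,0],[0,0,0],-1],[[-4.4,-2.5,0],[0,0,0],-1],[[-4.4,-2.5,0],[0,0,0],-1],[[-4.4,-2.5,0],[0,0,0],-1],[[-4.4,-2.5,0],[0,0,0],-1]]'

```text
time: 1.65
tcp_pos: [0.4731, 0.2844, 0.2455]
eef_rot: [3.141, 0.0, 2.807]
contact_force: [1.3, 0.7, -0.2]
grip_width: -0.001
```

>>> servo_tool --targets '[[[-4.6,-2.5,1],[0,0,0],-1],[[-4.6,-2.5,1],[0,0,0],-1],[[-4.6,-2.5,1],[0,0,0],-1],[[-4.6,-2.5,1.5],[0,0,0.152],-1],[[0,0,0],[0,0,0.152],-1],[[0,0,0],[0,0,0.152],-1],[[0,0,0],[0,0,0.152],-1],[[0,0,0],[0,0,0.152],-1]]'

```text
time: 2.65
tcp_pos: [0.6131, 0.1308, 0.2003]
eef_rot: [3.142, 0.0, 2.042]
contact_force: [-0.2, 1.3, 0.3]
grip_width: -0.004
```

```bash
python3 - <<'E'
from h import *
from rig import vision,manip
o=manip.get_obs(); print(o["tcp_pos"],o["eef_rot"],o["joint_positions"],o["grip_width"],o["contact_force"],w2f(o["tcp_pos"]))
for n in ("scene","top","wrist"):
    c=vision.capture(n); cv2.imwrite(f"pics/{n}1.png",c["img"]); np.savez(f"pics/{n}1.npz",**c)
a=cv2.imread("pics/scene1.png");b=cv2.imread("pics/top1.png")
cv2.imwrite("pics/m1.png",np.hstack([cv2.resize(a[100:300,180:400],None,fx=1.8,fy=1.8),cv2.resize(b[130:330,150:370],None,fx=1.8,fy=1.8)]))
E
```

```text
[0.61307985 0.13077727 0.20025924] [3.14158265e+00 2.73180688e-05 2.04167446e+00] [ 1.14954629e-01  5.39825278e-01  1.39480565e+00 -2.36711607e-05
  1.20694284e+00 -3.55915079e-01] -0.0036374619973209223 [-0.21825031  1.32465191  0.2580166 ] [-0.00027246 -0.10024024]
```

View pics/m1.png

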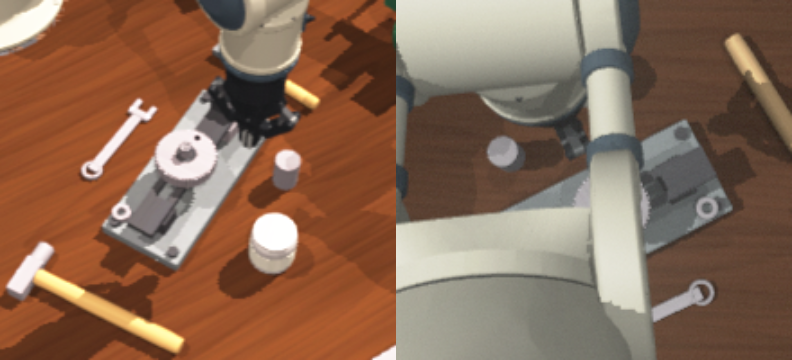

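View pics/wrist1.png

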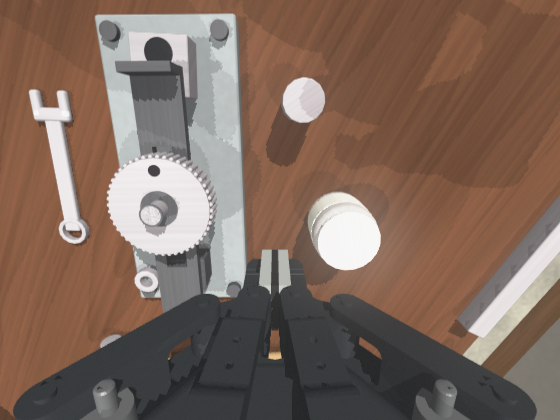

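```bash
cat >> h.py <<'E'
def wristW(c,o):
    d=c["depth"]; f,cx,cy=K(c); v,u=np.mgrid[0:420,0:560]
    P=np.stack([(u-cx)/f*d,(v-cy)/f*d,d],-1); T=P@c["hand_eye"][:3,:3].T+c["hand_eye"][:3,3]
    W=T@Ro.from_euler('xyz',o["eef_rot"]).as_matrix().T+o["tcp_pos"]
    return T,W
E
python3 - <<'E'
from h import *
c=dict(np.load("pics/wrist1.npz")); print(K(c))
o=dict(eef_rot=[3.14159,0,2.04167],tcp_pos=np.array([.61308,.13078,.20026]))
T,W=wristW(c,o)
m=(c["depth"]>0)&(np.hypot(T[...,0],T[...,1])<.06)&(T[...,2]>-.05)&(T[...,2]<.03)
for z in np.arange(-.05,.03,.005):
    k=m&(abs(T[...,2]-z)<.0025)
    if k.sum()>3: t=T[k]; print(z.round(3),k.sum(),"x",t[:,0].min().round(4),t[:,0].max().round(4),"y",t[:,1].min().round(4),t[:,1].max().round(4))
for z0 in (.083,.0855):
  m=(abs(W[...,2]-.0875)<.0875-z0)&(np.hypot(W[...,0]-.525,W[...,1]-.084)<.06)
  print(cv2.minEnclosingCircle(W[m][:,:2].astype(np.float32)),W[m].mean(0))
m=(W[...,2]>.098)&(np.hypot(W[...,0]-.525,W[...,1]-.084)<.03); print("stud",W[m].mean(0))
m=(abs(W[...,2]-.083)<.003)&(np.hypot(W[...,0]-.473,W[...,1]-.184)<.04); w=W[m]; print("lip",w.mean(0),m.sum(),cv2.minAreaRect((w[:,:2]*1000).astype(np.float32)))
m=(abs(W[...,2]-.050)<.003)&(np.hypot(W[...,0]-.46,W[...,1]-.2)<.05); w=W[m]; print("wp",w.mean(0),m.sum(),cv2.minAreaRect((w[:,:2]*1000).astype(np.float32)))
m=(abs(W[...,2]-.020)<.003)&(np.hypot(W[...,0]-.52,W[...,1]-.08)<.2)&(c["depth"]>0); w=W[m];print("plate",cv2.minAreaRect((w[:,:2]*1000).astype(np.float32)))
E
```

```text
(np.float64(295.61830916472377), 274.4364139410574, 208.17517130868686)
-0.05 1051 x -0.0104 0.0138 y -0.0435 0.0439
-0.045 3732 x -0.0108 0.0118 y -0.0413 0.042
-0.04 2253 x -0.013 0.013 y -0.037 0.0377
-0.035 1548 x -0.0136 0.0128 y -0.0335 0.0338
-0.03 564 x -0.0077 0.0127 y -0.0283 0.0283
-0.025 570 x -0.0134 0.0112 y -0.0156 0.0121
-0.02 242 x 0.0051 0.0108 y -0.0133 0.014
-0.015 350 x 0.0046 0.0103 y -0.0133 0.0139
-0.01 324 x 0.0044 0.0101 y -0.0131 0.014
-0.005 281 x 0.0043 0.0102 y -0.0132 0.0139
-0.0 267 x 0.0046 0.0103 y -0.0131 0.0139
0.005 196 x 0.0044 0.01 y -0.0124 0.0131
0.01 32 x 0.0088 0.0098 y -0.0055 0.0068
((0.5255874991416931, 0.08509311079978943), 0.0460561141371727) [0.52541705 0.08835361 0.08803186]
((0.5256307125091553, 0.08512786030769348), 0.04601161181926727) [0.52519249 0.08779979 0.08806433]
stud [0.52565773 0.08555924 0.10569541]
lip [0.4748036  0.1843361  0.08391264] 666 ((474.4779052734375, 184.19796752929688), (42.19723129272461, 7.993565559387207), 26.970346450805664)
wp [0.47129491 0.20093956 0.05112744] 1912 ((472.84423828125, 189.03555297851562), (50.57020950317383, 51.0941276550293), 23.765966415405273)
plate ((573.9435424804688, 127.01486206054688), (254.3506622314453, 300.0569152832031), 27.38657569885254)
```

>>> servo_tool --targets '[[[0,0,3],[0,0,0],-1],[[0,0,3],[0,0,0],-1],[[0,-1,3],[0,0,0],-1],[[0,-1,2],[0,0,0],-1],[[0,-1,1.1],[0,0,0],-1],[[0,-0.6,0],[0,0,0],-1],[[0,0,0],[0,0,0],-1]]'

```text
time: 3.68
tcp_pos: [0.5812, 0.1143, 0.0798]
eef_rot: [3.141, 0.0, 2.048]
contact_force: [0.2, -0.5, -0.2]
grip_width: -0.001
```

```bash
sed -i 's/C0=np.array(.*); /C0=np.array([.5246,.0852]); /' h.py; python3 - <<'E'
from h import *
from rig import vision,manip
o=manip.get_obs(); print(o["tcp_pos"],o["contact_force"],w2f(o["tcp_pos"]))
for n in ("scene","wrist"):
    c=vision.capture(n); cv2.imwrite(f"pics/{n}2.png",c["img"])
a=cv2.imread("pics/scene2.png");b=cv2.imread("pics/wrist2.png")
cv2.imwrite("pics/m2.png",np.hstack([cv2.resize(a[120:270,210:370],None,fx=2.1,fy=2.1),cv2.resize(b,None,fx=.75,fy=.75)[:315]]))
E
```

```text
[0.58119831 0.11427633 0.07984957] [ 0.23750101 -0.46361681 -0.18805528] [-1.00012593e-05 -6.36301951e-02]
```

View pics/m2.png

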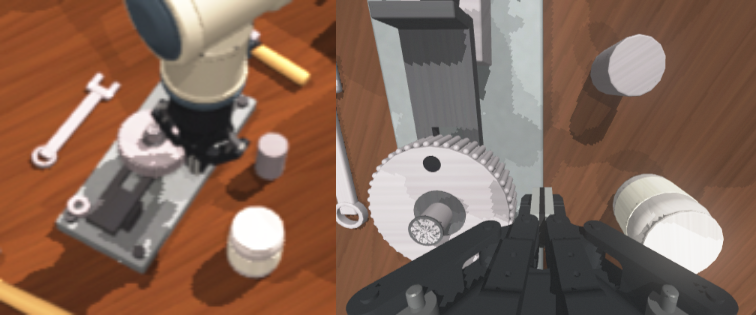

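>>> servo_tool --targets '[[[0,-0.2,0.05],[0,0,0],-1],[[0,-0.2,0.05],[0,0,0],-1],[[0,0,0],[0,0,0],-1]]'

```text
time: 4.15
tcp_pos: [0.5777, 0.1125, 0.0784]
eef_rot: [3.141, 0.0, 2.047]
contact_force: [1.2, 1.0, 0.7]
grip_width: -0.001
```

>>> servo_tool --targets '[[[0,-0.1,0],[0,0,0],-1],[[0,0,0],[0,0,0],-1]]'

```text
time: 4.4
tcp_pos: [0.5775, 0.1124, 0.0786]
eef_rot: [3.14, 0.0, 2.047]
contact_force: [4.7, 4.0, 1.7]
grip_width: 0.001
```

>>> servo_tool --targets '[[[0,-0.1,0],[0,0,0],-1],[[0,0,0],[0,0,0],-1]]'

```text
time: 4.65
tcp_pos: [0.5773, 0.1121, 0.0788]
eef_rot: [3.138, 0.001, 2.047]
contact_force: [6.9, 5.6, 0.8]
grip_width: 0.003
```

```bash
cat > path.py <<'E'
from h import *
def path(hx=.011,hy=.0133,R=.0433,ds=.008,n=80,s0=0):
    pts=[]
    # start n=(0,-1) at x=0 ; dense polyline of 2 orbits
    X=[]
    cor=[(1,-1,-90),(1,1,0),(-1,1,90),(-1,-1,180)]
    X.append((0,-hy-R))
    for k in range(2):
        for sx,sy,a in cor:
            for t in np.radians(np.linspace(a,a+90,91)): X.append((sx*hx+R*np.cos(t),sy*hy+R*np.sin(t)))
    X=np.array(X); s=np.r_[0,np.cumsum(np.hypot(*np.diff(X,axis=0).T))]
    q=s0+np.arange(n+1)*ds; q=q[q<=s[-1]]
    return np.c_[np.interp(q,s,X[:,0]),np.interp(q,s,X[:,1])],s[-1]
if __name__=="__main__":
    P,L=path(); print(L)
    P=np.round(P*100,2); D=np.round(np.diff(P,axis=0),2)
    for i in range(0,len(D),8):
        print(i//8,P[min(i+8,len(P)-1)],"[" + ", ".join(f"[[{a:g}, {-b:g}, 0], [0, 0, 0], -1]" for a,b in D[i:i+8])+"]")
E
python3 path.py
```

```text
0.7275169413946142
0 [ 5.17 -2.8 ] [[[0.8, -0, 0], [0, 0, 0], -1], [[0.8, -0.03, 0], [0, 0, 0], -1], [[0.78, -0.16, 0], [0, 0, 0], -1], [[0.74, -0.31, 0], [0, 0, 0], -1], [[0.67, -0.44, 0], [0, 0, 0], -1], [[0.58, -0.55, 0], [0, 0, 0], -1], [[0.46, -0.65, 0], [0, 0, 0], -1], [[0.34, -0.72, 0], [0, 0, 0], -1]]
1 [4.86 3.47] [[[0.2, -0.77, 0], [0, 0, 0], -1], [[0.06, -0.8, 0], [0, 0, 0], -1], [[0, -0.8, 0], [0, 0, 0], -1], [[0, -0.8, 0], [0, 0, 0], -1], [[0, -0.8, 0], [0, 0, 0], -1], [[-0.05, -0.8, 0], [0, 0, 0], -1], [[-0.19, -0.77, 0], [0, 0, 0], -1], [[-0.33, -0.73, 0], [0, 0, 0], -1]]
2 [-0.74  5.66] [[[-0.45, -0.66, 0], [0, 0, 0], -1], [[-0.57, -0.56, 0], [0, 0, 0], -1], [[-0.67, -0.44, 0], [0, 0, 0], -1], [[-0.73, -0.32, 0], [0, 0, 0], -1], [[-0.78, -0.17, 0], [0, 0, 0], -1], [[-0.8, -0.04, 0], [0, 0, 0], -1], [[-0.8, -0, 0], [0, 0, 0], -1], [[-0.8, -0, 0], [0, 0, 0], -1]]
3 [-5.36  2.09] [[[-0.8, 0.02, 0], [0, 0, 0], -1], [[-0.78, 0.16, 0], [0, 0, 0], -1], [[-0.74, 0.29, 0], [0, 0, 0], -1], [[-0.68, 0.43, 0], [0, 0, 0], -1], [[-0.58, 0.54, 0], [0, 0, 0], -1], [[-0.48, 0.64, 0], 
[... 1111 characters left out ...]
, 0], -1], [[-0.31, -0.74, 0], [0, 0, 0], -1], [[-0.43, -0.67, 0], [0, 0, 0], -1], [[-0.56, -0.57, 0], [0, 0, 0], -1]]
8 [-2.2   5.52] [[[-0.65, -0.47, 0], [0, 0, 0], -1], [[-0.72, -0.34, 0], [0, 0, 0], -1], [[-0.77, -0.2, 0], [0, 0, 0], -1], [[-0.8, -0.05, 0], [0, 0, 0], -1], [[-0.8, -0, 0], [0, 0, 0], -1], [[-0.8, -0, 0], [0, 0, 0], -1], [[-0.8, 0.01, 0], [0, 0, 0], -1], [[-0.79, 0.13, 0], [0, 0, 0], -1]]
9 [-5.43  0.62] [[[-0.75, 0.28, 0], [0, 0, 0], -1], [[-0.69, 0.4, 0], [0, 0, 0], -1], [[-0.6, 0.53, 0], [0, 0, 0], -1], [[-0.49, 0.62, 0], [0, 0, 0], -1], [[-0.37, 0.71, 0], [0, 0, 0], -1], [[-0.24, 0.77, 0], [0, 0, 0], -1], [[-0.09, 0.79, 0], [0, 0, 0], -1], [[0, 0.8, 0], [0, 0, 0], -1]]
```

First segment, with the extra 1 mm press.

>>> servo_tool --targets '[[[0.8,-0.1,0],[0,0,0],-1],[[0.8,-0.03,0],[0,0,0],-1],[[0.78,-0.16,0],[0,0,0],-1],[[0.74,-0.31,0],[0,0,0],-1]]'

```text
time: 5.15
tcp_pos: [0.5558, 0.1368, 0.0783]
eef_rot: [3.142, 0.0, 2.047]
contact_force: [2.4, -0.6, -0.5]
grip_width: -0.0
```

```bash
cat > look.py <<'E'
from h import *
from rig import vision,manip
import sys
k=sys.argv[1]
o=manip.get_obs(); f=w2f(o["tcp_pos"]); F=w2f(np.array(o["contact_force"][:2])+C0)
print("t",o["time"],"f",(f*1000).round(1),"z",o["tcp_pos"][2].round(4),"rot",o["eef_rot"].round(3),"Ff",F.round(1),"Fz",o["contact_force"][2].round(1))
c=vision.capture("wrist"); cv2.imwrite(f"pics/w{k}.png",c["img"]); np.savez("pics/w.npz",**c)
T,W=wristW(c,o); 
# mark: dark pixels on the ring top plane, annulus 26..40 mm
z=float(sys.argv[2]) if len(sys.argv)>2 else .088
fF=np.stack([np.cos(YAW)*(W[...,0]-C0[0])+np.sin(YAW)*(W[...,1]-C0[1]),-np.sin(YAW)*(W[...,0]-C0[0])+np.cos(YAW)*(W[...,1]-C0[1])],-1)
r=np.hypot(fF[...,0],fF[...,1]); m=(r>.026)&(r<.041)&(c["img"].max(2)<70)&(W[...,2]>.06)&(W[...,2]<.1)&(T[...,2]>-.02)
m&=(np.hypot(T[...,0],T[...,1])>.02)
nl,l,st,ce=cv2.connectedComponentsWithStats(m.astype(np.uint8))
for i in range(1,nl):
    if st[i,4]>40:
        q=fF[l==i].mean(0); print("dark",ce[i].round(),st[i,4],"r",(np.hypot(*q)*1e3).round(1),"ang",np.degrees(np.arctan2(q[1],q[0])).round(1),"z",W[l==i][:,2].max().round(4))
E
python3 look.py 3
```

```text
t 5.15 f [ 31.6 -51.4] z 0.0783 rot [3.142 0.    2.047] Ff [-1.6 -1.9] Fz -0.5
dark [120. 297.] 233 r 33.0 ang 38.0 z 0.0903
```

View pics/w3.png

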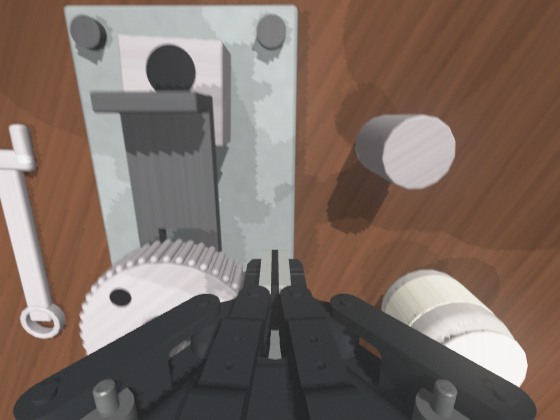

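```bash
cat > gen.py <<'E'
from path import *
import sys
# args: s0, cur cmd fx fy (mm), hx hy R
a=[float(x) for x in sys.argv[1:]]
P,L=path(a[3]/1e3,a[4]/1e3,a[5]/1e3,.008,60,a[0]/1e3); print("L",L)
P=np.round(P*100,2); P[0]=[a[1]/10,a[2]/10]; D=np.round(np.diff(P,axis=0),2)
for i in range(0,len(D),8):
    print(i//8,"s",a[0]+8*(i+8),P[min(i+8,len(P)-1)],"[" + ", ".join(f"[[{x:g}, {-y:g}, 0], [0, 0, 0], -1]" for x,y in D[i:i+8])+"]")
E
python3 gen.py 30 31.2 -51.6 8 10.3 45
```

```text
L 0.7038795002946238
0 s 94.0 [5.3 0.5] [[[0.46, -0.59, 0], [0, 0, 0], -1], [[0.58, -0.55, 0], [0, 0, 0], -1], [[0.48, -0.64, 0], [0, 0, 0], -1], [[0.35, -0.72, 0], [0, 0, 0], -1], [[0.23, -0.77, 0], [0, 0, 0], -1], [[0.08, -0.79, 0], [0, 0, 0], -1], [[0, -0.8, 0], [0, 0, 0], -1], [[0, -0.8, 0], [0, 0, 0], -1]]
1 s 158.0 [1.98 5.37] [[[-0.01, -0.8, 0], [0, 0, 0], -1], [[-0.12, -0.79, 0], [0, 0, 0], -1], [[-0.25, -0.76, 0], [0, 0, 0], -1], [[-0.39, -0.7, 0], [0, 0, 0], -1], [[-0.5, -0.62, 0], [0, 0, 0], -1], [[-0.61, -0.52, 0], [0, 0, 0], -1], [[-0.69, -0.4, 0], [0, 0, 0], -1], [[-0.75, -0.28, 0], [0, 0, 0], -1]]
2 s 222.0 [-4.03  4.16] [[[-0.78, -0.14, 0], [0, 0, 0], -1], [[-0.8, -0.02, 0], [0, 0, 0], -1], [[-0.8, -0, 0], [0, 0, 0], -1], [[-0.8, 0.02, 0], [0, 0, 0], -1], [[-0.79, 0.14, 0], [0, 0, 0], -1], [[-0.75, 0.28, 0], [0, 0, 0], -1], [[-0.69, 0.41, 0], [0, 0, 0], -1], [[-0.6, 0.52, 0], [0, 0, 0], -1]]
3 s 286.0 [-5.22 -1.9 ] [[[-0.5, 0.62, 0], [0, 0, 0], -1], [[-0.39, 0.7, 0], [0, 0, 0], -1], [[-0.25, 0.75, 0], [0, 0, 0], -1], [[-0.12, 0.79, 0], [0, 0, 0], -1], [[-0.01, 0.8, 0]
[... 464 characters left out ...]
[0.8, -0, 0], [0, 0, 0], -1], [[0.79, -0.11, 0], [0, 0, 0], -1], [[0.76, -0.25, 0], [0, 0, 0], -1], [[0.7, -0.37, 0], [0, 0, 0], -1], [[0.63, -0.5, 0], [0, 0, 0], -1], [[0.53, -0.6, 0], [0, 0, 0], -1], [[0.42, -0.68, 0], [0, 0, 0], -1]]
6 s 478.0 [4.74 3.21] [[[0.28, -0.74, 0], [0, 0, 0], -1], [[0.16, -0.79, 0], [0, 0, 0], -1], [[0.02, -0.8, 0], [0, 0, 0], -1], [[0, -0.8, 0], [0, 0, 0], -1], [[0, -0.8, 0], [0, 0, 0], -1], [[-0.05, -0.79, 0], [0, 0, 0], -1], [[-0.19, -0.78, 0], [0, 0, 0], -1], [[-0.32, -0.73, 0], [0, 0, 0], -1]]
7 s 542.0 [2.36 5.25] [[[-0.45, -0.66, 0], [0, 0, 0], -1], [[-0.56, -0.58, 0], [0, 0, 0], -1], [[-0.65, -0.46, 0], [0, 0, 0], -1], [[-0.72, -0.34, 0], [0, 0, 0], -1]]
```

>>> servo_tool --targets '[[[0.46,-0.59,0],[0,0,0],-1],[[0.58,-0.55,0],[0,0,0],-1],[[0.48,-0.64,0],[0,0,0],-1],[[0.35,-0.72,0],[0,0,0],-1]]'

```text
time: 5.7
tcp_pos: [0.5258, 0.1431, 0.0787]
eef_rot: [3.139, -0.001, 2.046]
contact_force: [2.1, 20.2, 3.1]
grip_width: 0.002
```

```bash
python3 look.py 4
```

```text
t 5.7 f [ 51.  -27.5] z 0.0787 rot [ 3.139e+00 -1.000e-03  2.046e+00] Ff [ 17.  -11.1] Fz 3.1
```

View pics/w4.png

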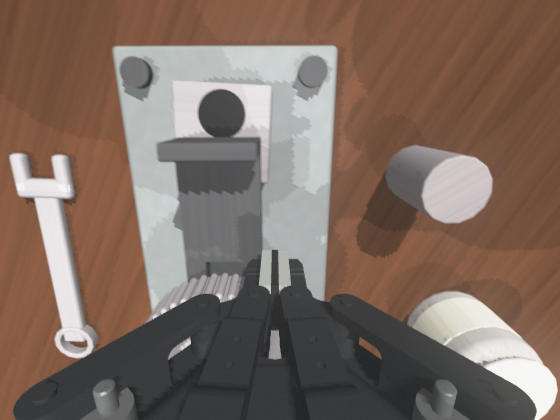

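```bash
cat > sc.py <<'E'
from h import *
from rig import vision,manip
import sys
k=sys.argv[1]
a=vision.capture("scene"); cv2.imwrite("pics/sraw.png",a["img"]); c=a["img"]
b=vision.capture("top")["img"]
cv2.imwrite(f"pics/s{k}.png",np.hstack([cv2.resize(c[150:230,240:330],None,fx=5,fy=5,interpolation=cv2.INTER_CUBIC),cv2.resize(b[205:285,235:305],None,fx=5,fy=5,interpolation=cv2.INTER_CUBIC)]))
E
python3 sc.py 4
```

```text
(no output)
```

View pics/s4.png

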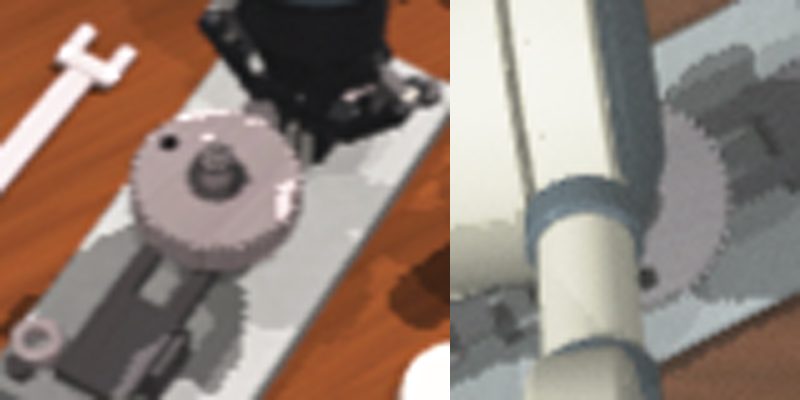

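```bash
cat >> sc.py <<'E'
z=float(sys.argv[2]); img=c.astype(int).max(2)
Cs=np.array([.525,.0845])
m=np.zeros((420,560),np.uint8)
for v in range(160,225):
    for u in range(245,325):
        p=ray(a,(u,v),z)[:2]-Cs; r=np.hypot(*p)
        if .026<r<.040 and img[v,u]<95: m[v,u]=1
nl,l,st,ce=cv2.connectedComponentsWithStats(m)
for i in range(1,nl):
    if st[i,4]>4:
        p=ray(a,ce[i],z)[:2]-Cs; print("mark?",ce[i].round(1),st[i,4],"r",(np.hypot(*p)*1e3).round(1),"ang",((np.degrees(np.arctan2(p[1],p[0])-YAW))%360).round(1))
o=manip.get_obs(); f=w2f(o["tcp_pos"]); F=w2f(np.array(o["contact_force"][:2])+C0)
print("t",o["time"],"f",(f*1000).round(1),"z",o["tcp_pos"][2].round(4),"rot",o["eef_rot"].round(3),"Ff",F.round(1),"Fz",o["contact_force"][2].round(1))
E
python3 sc.py 5 .0877
python3 gen.py 62 49.9 -26.6 8 10.3 45.5
```

```text
mark? [273.3 178. ] 7 r 35.4 ang 76.9
t 5.95 f [ 51.4 -26.8] z 0.0785 rot [ 3.140e+00 -2.000e-03  2.046e+00] Ff [17.5 -7.6] Fz 3.4
L 0.7101626058534662
0 s 126.0 [4.63 3.48] [[[0.26, -0.69, 0], [0, 0, 0], -1], [[0.1, -0.79, 0], [0, 0, 0], -1], [[0, -0.8, 0], [0, 0, 0], -1], [[0, -0.8, 0], [0, 0, 0], -1], [[0, -0.8, 0], [0, 0, 0], -1], [[-0.11, -0.8, 0], [0, 0, 0], -1], [[-0.24, -0.76, 0], [0, 0, 0], -1], [[-0.37, -0.7, 0], [0, 0, 0], -1]]
1 s 190.0 [-1.05  5.57] [[[-0.49, -0.64, 0], [0, 0, 0], -1], [[-0.59, -0.53, 0], [0, 0, 0], -1], [[-0.68, -0.43, 0], [0, 0, 0], -1], [[-0.74, -0.3, 0], [0, 0, 0], -1], [[-0.78, -0.17, 0], [0, 0, 0], -1], [[-0.8, -0.03, 0], [0, 0, 0], -1], [[-0.8, -0, 0], [0, 0, 0], -1], [[-0.8, 0.01, 0], [0, 0, 0], -1]]
2 s 254.0 [-5.32  1.53] [[[-0.79, 0.11, 0], [0, 0, 0], -1], [[-0.76, 0.25, 0], [0, 0, 0], -1], [[-0.7, 0.38, 0], [0, 0, 0], -1], [[-0.63, 0.49, 0], [0, 0, 0], -1], [[-0.53, 0.6, 0], [0, 0, 0], -1], [[-0.41, 0.68, 0], [0, 0, 0], -1], [[-0.3, 0.75, 0], [0, 0, 0], -1], [[-0.15, 0.78, 0], [0, 0, 0], -1]]
3 s 318.0 [-3.82 -4.43] [[[-0.03, 0.8, 0], [0, 0, 
[... 596 characters left out ...]
, -0.44, 0], [0, 0, 0], -1], [[0.57, -0.56, 0], [0, 0, 0], -1], [[0.47, -0.64, 0], [0, 0, 0], -1], [[0.35, -0.72, 0], [0, 0, 0], -1], [[0.22, -0.77, 0], [0, 0, 0], -1], [[0.08, -0.79, 0], [0, 0, 0], -1], [[0, -0.8, 0], [0, 0, 0], -1]]
6 s 510.0 [2.79 5.12] [[[0, -0.8, 0], [0, 0, 0], -1], [[-0.01, -0.8, 0], [0, 0, 0], -1], [[-0.12, -0.79, 0], [0, 0, 0], -1], [[-0.25, -0.76, 0], [0, 0, 0], -1], [[-0.39, -0.7, 0], [0, 0, 0], -1], [[-0.5, -0.62, 0], [0, 0, 0], -1], [[-0.6, -0.53, 0], [0, 0, 0], -1], [[-0.69, -0.41, 0], [0, 0, 0], -1]]
7 s 574.0 [-0.34  5.58] [[[-0.74, -0.29, 0], [0, 0, 0], -1], [[-0.79, -0.15, 0], [0, 0, 0], -1], [[-0.8, -0.02, 0], [0, 0, 0], -1], [[-0.8, -0, 0], [0, 0, 0], -1]]
```

>>> servo_tool --targets '[[[0.26,-0.69,0],[0,0,0],-1],[[0.1,-0.79,0],[0,0,0],-1],[[0,-0.8,0],[0,0,0],-1],[[0,-0.8,0],[0,0,0],-1],[[0,-0.8,0],[0,0,0],-1],[[-0.11,-0.8,0],[0,0,0],-1],[[-0.24,-0.76,0],[0,0,0],-1],[[-0.37,-0.7,0],[0,0,0],-1]]'

```text
time: 6.95
tcp_pos: [0.4711, 0.1102, 0.0781]
eef_rot: [-3.14, -0.001, 2.047]
contact_force: [-4.9, 4.5, 2.2]
grip_width: -0.003
```

```bash
python3 sc.py 6 .0882
```

```text
t 7.05 f [46.5 36.8] z 0.0781 rot [-3.139e+00 -1.000e-03  2.046e+00] Ff [4.5 4.9] Fz 3.2
```

View pics/s6.png

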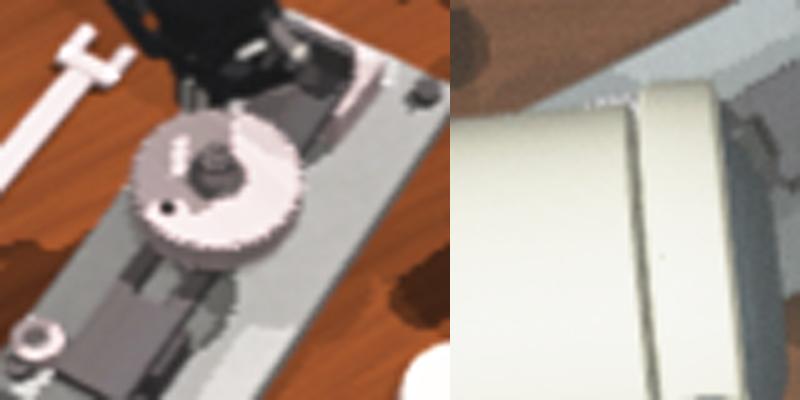

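```bash
sed -i 's/img\[v,u\]<95/img[v,u]<120/; s/st\[i,4\]>4/st[i,4]>2/' sc.py; cat >> h.py <<'E'
def ang(c,uv,z):
    p=ray(c,uv,z)[:2]-np.array([.525,.0845]); return (np.hypot(*p)*1e3).round(1),np.degrees(np.arctan2(p[1],p[0])-YAW)%360
E
python3 -c "
from h import *
c=dict(np.load('pics/scene0.npz'))
print(ang(c,(215+373/5,140+183/5),.087)); print(ang(c,(240+168/5,150+207/5),.0885))"
```

```text
(np.float64(34.7), np.float64(359.96118790415454))
(np.float64(30.7), np.float64(158.8163868467564))
```

>>> servo_tool --targets '[[[-0.52,-0.6,0],[0,0,0],-1],[[-0.61,-0.5,0],[0,0,0],-1],[[-0.68,-0.41,0],[0,0,0],-1],[[-0.74,-0.3,0],[0,0,0],-1],[[-0.78,-0.17,0],[0,0,0],-1],[[-0.8,-0.03,0],[0,0,0],-1],[[-0.8,0,0],[0,0,0],-1],[[-0.8,0.01,0],[0,0,0],-1]]'

```text
time: 8.05
tcp_pos: [0.4777, 0.0493, 0.0778]
eef_rot: [-3.136, -0.002, 2.047]
contact_force: [-10.9, -5.8, 6.5]
grip_width: 0.002
```

```bash
python3 sc.py 7 .0888
```

```text
mark? [275.3 177. ] 43 r 33.6 ang 67.6
mark? [288.6 193.8] 5 r 30.4 ang 240.2
t 8.15 f [-11.2  57.8] z 0.0778 rot [-3.137e+00 -1.000e-03  2.046e+00] Ff [-4.5 16.3] Fz 7.2
```

View pics/s7.png

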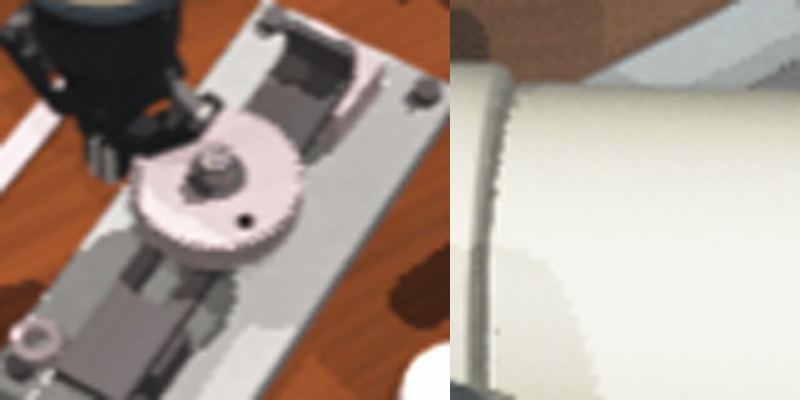

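>>> servo_tool --targets '[[[-0.77,0.06,-0.05],[0,0,0],-1],[[-0.76,0.24,-0.05],[0,0,0],-1],[[-0.7,0.38,-0.05],[0,0,0],-1],[[-0.63,0.49,0],[0,0,0],-1],[[-0.53,0.6,0],[0,0,0],-1],[[-0.41,0.68,0],[0,0,0],-1],[[-0.3,0.75,0],[0,0,0],-1],[[-0.15,0.78,0],[0,0,0],-1]]'

```text
time: 9.15
tcp_pos: [0.5367, 0.0303, 0.0799]
eef_rot: [3.141, 0.001, 2.047]
contact_force: [1.3, -8.4, 1.5]
grip_width: -0.002
```

```bash
python3 sc.py 8 .0894
```

```text
mark? [274.8 186.6] 174 r 21.6 ang 132.4
mark? [295.2 182.8] 6 r 33.3 ang 314.7
t 9.25 f [-54.5  13.5] z 0.08 rot [3.140e+00 2.000e-03 2.047e+00] Ff [-7.1 -0.4] Fz -0.3
```

View pics/s8.png

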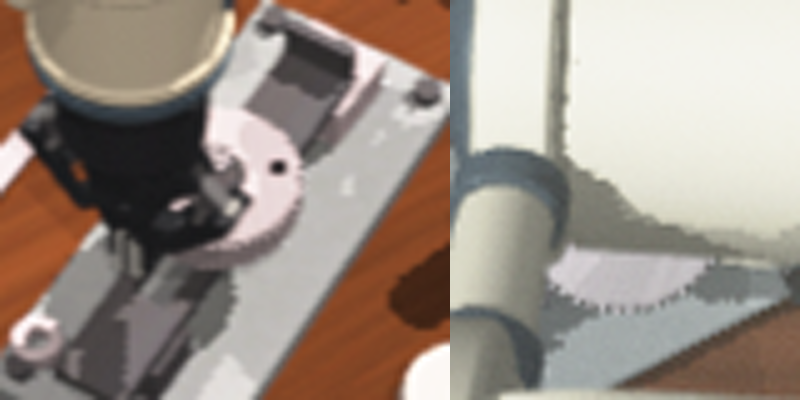

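>>> servo_tool --targets '[[[-0.01,0.8,0],[0,0,0],-1],[[0,0.8,0],[0,0,0],-1],[[0,0.8,0],[0,0,0],-1],[[0.06,0.8,0],[0,0,0],-1],[[0.21,0.78,0],[0,0,0],-1],[[0.31,0.73,0],[0,0,0],-1],[[0.44,0.67,0],[0,0,0],-1],[[0.55,0.58,0],[0,0,0],-1]]'

```text
time: 10.25
tcp_pos: [0.5819, 0.0725, 0.0798]
eef_rot: [3.141, 0.0, 2.047]
contact_force: [1.2, -1.6, 0.9]
grip_width: -0.001
```

```bash
python3 sc.py 9 .090; python3 look.py 9
```

```text
mark? [285.  185.4] 259 r 5.5 ang 292.4
t 10.35 f [-37.  -45.2] z 0.0798 rot [ 3.141 -0.     2.047] Ff [ 0.  -0.4] Fz -0.3
t 10.35 f [-37.  -45.2] z 0.0798 rot [ 3.141 -0.     2.047] Ff [ 0.  -0.4] Fz -0.3
dark [117. 143.] 479 r 32.3 ang 29.9 z 0.094
```

View pics/s9.png

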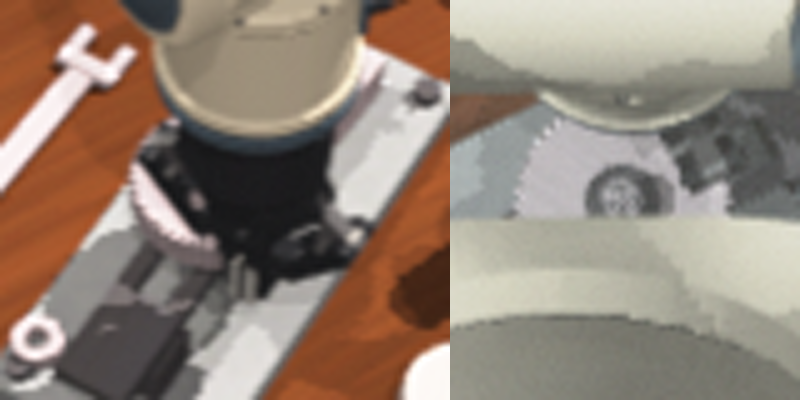

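>>> servo_tool --targets '[[[0.74,0.36,0],[0,0,0],-1],[[0.71,0.33,0],[0,0,0],-1],[[0.77,0.21,0],[0,0,0],-1],[[0.79,0.09,0],[0,0,0],-1],[[0.8,0,0],[0,0,0],-1],[[0.8,0,0],[0,0,0],-1],[[0.78,-0.05,0],[0,0,0],-1],[[0.76,-0.19,0],[0,0,0],-1]]'

```text
time: 11.4
tcp_pos: [0.5623, 0.1313, 0.0807]
eef_rot: [3.136, 0.001, 2.046]
contact_force: [8.6, 7.9, 2.2]
grip_width: 0.0
```

```bash
python3 sc.py 10 .0905; python3 look.py 10
```

```text
mark? [293.5 178. ] 23 r 36.1 ang 340.0
mark? [270.5 182.5] 4 r 33.6 ang 107.1
t 11.5 f [ 24.5 -54.2] z 0.0806 rot [3.137 0.    2.047] Ff [  7.4 -12.9] Fz 2.3
t 11.5 f [ 24.5 -54.2] z 0.0806 rot [3.137 0.    2.047] Ff [  7.4 -12.9] Fz 2.3
```

View pics/s10.png

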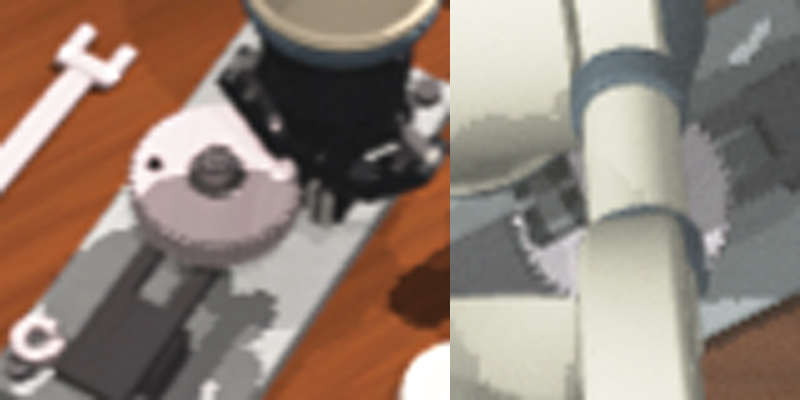

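>>> servo_tool --targets '[[[0.71,-0.3,0],[0,0,0],-1],[[0.66,-0.42,0],[0,0,0],-1],[[0.57,-0.56,0],[0,0,0],-1],[[0.47,-0.64,0],[0,0,0],-1],[[0.35,-0.72,0],[0,0,0],-1],[[0.22,-0.77,0],[0,0,0],-1],[[0.08,-0.79,0],[0,0,0],-1],[[0,-0.8,0],[0,0,0],-1]]'

```text
time: 12.55
tcp_pos: [0.4989, 0.136, 0.0797]
eef_rot: [-3.139, -0.004, 2.046]
contact_force: [-10.9, 26.7, 10.8]
grip_width: 0.003
```

```bash
python3 sc.py 11 .0912
```

```text
mark? [279.  193.7] 7 r 29.7 ang 191.0
t 12.65 f [57.   0.7] z 0.0796 rot [-3.138 -0.004  2.046] Ff [27.1  2.8] Fz 9.9
```

View pics/s11.png

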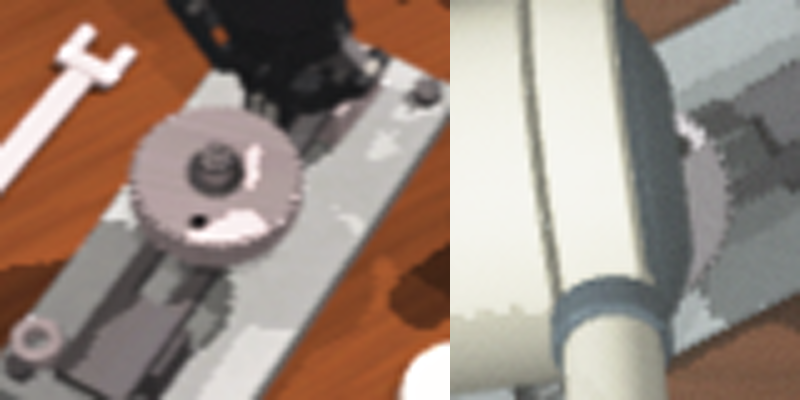

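>>> servo_tool --targets '[[[0.15,-0.8,0],[0,0,0],-1],[[0,-0.8,0],[0,0,0],-1],[[-0.12,-0.79,0],[0,0,0],-1],[[-0.25,-0.76,0],[0,0,0],-1],[[-0.39,-0.7,0],[0,0,0],-1],[[-0.5,-0.62,0],[0,0,0],-1],[[-0.6,-0.53,0],[0,0,0],-1],[[-0.69,-0.41,0],[0,0,0],-1]]'

```text
time: 13.65
tcp_pos: [0.4639, 0.0877, 0.0797]
eef_rot: [-3.141, -0.0, 2.047]
contact_force: [-2.8, 1.9, 0.8]
grip_width: 0.001
```

```bash
python3 sc.py 12 .0918; python3 look.py 12
```

```text
mark? [287.  193.8] 4 r 30.3 ang 231.5
t 13.75 f [29.6 52.7] z 0.0797 rot [-3.141 -0.     2.046] Ff [0.1 0.4] Fz -1.0
t 13.75 f [29.6 52.7] z 0.0797 rot [-3.141 -0.     2.046] Ff [0.1 0.4] Fz -1.0
```

View pics/s12.png

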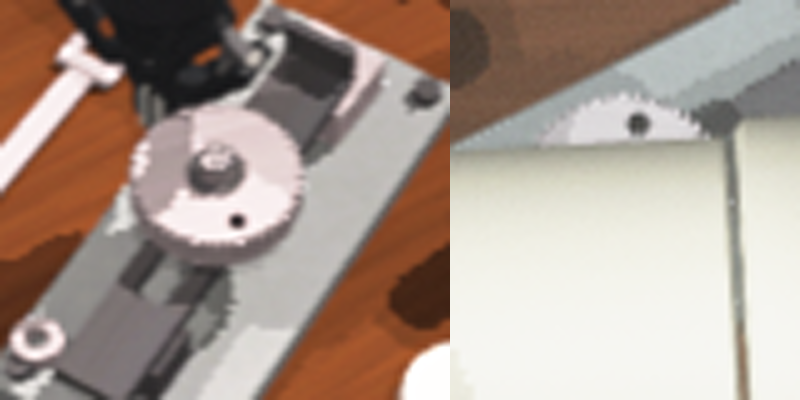

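```bash
python3 gen.py 148 29.6 52.7 8 10.3 44.5 | head -4
```

```text
L 0.6975963947358077
0 s 212.0 [-3.39  4.65] [[[-0.94, -0.04, 0], [0, 0, 0], -1], [[-0.78, -0.15, 0], [0, 0, 0], -1], [[-0.8, -0.02, 0], [0, 0, 0], -1], [[-0.8, -0, 0], [0, 0, 0], -1], [[-0.8, 0.01, 0], [0, 0, 0], -1], [[-0.79, 0.14, 0], [0, 0, 0], -1], [[-0.75, 0.27, 0], [0, 0, 0], -1], [[-0.69, 0.41, 0], [0, 0, 0], -1]]
1 s 276.0 [-5.25 -1.14] [[[-0.6, 0.52, 0], [0, 0, 0], -1], [[-0.51, 0.62, 0], [0, 0, 0], -1], [[-0.38, 0.7, 0], [0, 0, 0], -1], [[-0.25, 0.76, 0], [0, 0, 0], -1], [[-0.11, 0.79, 0], [0, 0, 0], -1], [[-0.01, 0.8, 0], [0, 0, 0], -1], [[0, 0.8, 0], [0, 0, 0], -1], [[0, 0.8, 0], [0, 0, 0], -1]]
2 s 340.0 [-1.28 -5.45] [[[0.09, 0.79, 0], [0, 0, 0], -1], [[0.23, 0.77, 0], [0, 0, 0], -1], [[0.37, 0.71, 0], [0, 0, 0], -1], [[0.49, 0.63, 0], [0, 0, 0], -1], [[0.59, 0.54, 0], [0, 0, 0], -1], [[0.68, 0.42, 0], [0, 0, 0], -1], [[0.74, 0.3, 0], [0, 0, 0], -1], [[0.78, 0.15, 0], [0, 0, 0], -1]]
```

>>> servo_tool --targets '[[[-0.94,-0.04,0],[0,0,0],-1],[[-0.78,-0.15,0],[0,0,0],-1],[[-0.8,-0.02,0],[0,0,0],-1],[[-0.8,0,0],[0,0,0],-1],[[-0.8,0.01,0],[0,0,0],-1],[[-0.79,0.14,0],[0,0,0],-1],[[-0.75,0.27,0],[0,0,0],-1],[[-0.69,0.41,0],[0,0,0],-1]]'

```text
time: 14.8
tcp_pos: [0.498, 0.0336, 0.0797]
eef_rot: [-3.139, -0.0, 2.047]
contact_force: [-6.2, -9.0, 4.2]
grip_width: -0.003
```

```bash
python3 sc.py 13 .0922
```

```text
mark? [271.4 182.3] 62 r 31.1 ang 106.9
mark? [295. 181.] 5 r 34.0 ang 321.3
t 14.9 f [-34.5  46.2] z 0.0798 rot [-3.140e+00  1.000e-03  2.047e+00] Ff [-11.9  10.2] Fz 4.3
```

View pics/s13.png

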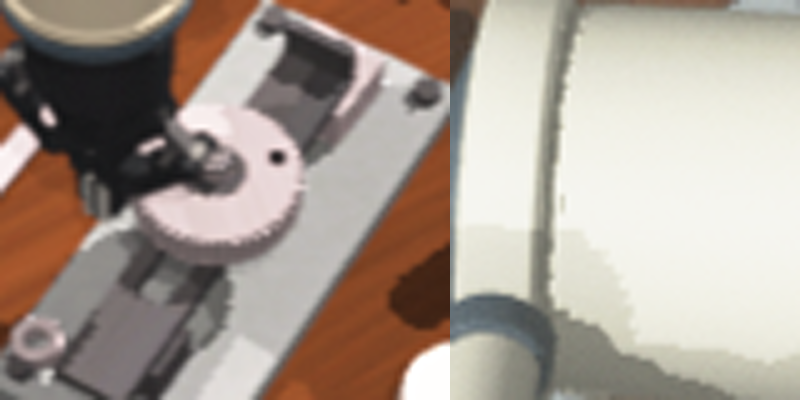

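>>> servo_tool --targets '[[[-0.6,0.52,0],[0,0,0],-1],[[-0.51,0.62,0],[0,0,0],-1],[[-0.38,0.7,0],[0,0,0],-1],[[0,0,0],[0,0,0],-1]]'

```text
time: 15.4
tcp_pos: [0.5235, 0.0286, 0.0799]
eef_rot: [3.141, 0.002, 2.047]
contact_force: [1.8, -15.2, 1.4]
grip_width: -0.003
```

```bash
python3 sc.py 14 .0928;python3 look.py 14
```

```text
mark? [272.9 185.1] 127 r 26.4 ang 125.3
mark? [291.2 175.8] 6 r 35.6 ang 353.0
t 15.5 f [-49.8  27. ] z 0.08 rot [3.141e+00 2.000e-03 2.047e+00] Ff [-13.2   6.8] Fz 0.3
t 15.5 f [-49.8  27. ] z 0.08 rot [3.141e+00 2.000e-03 2.047e+00] Ff [-13.2   6.8] Fz 0.3
```

View pics/w14.png

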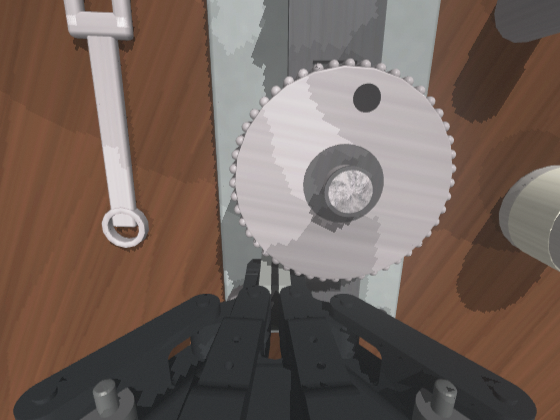

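View pics/s14.png

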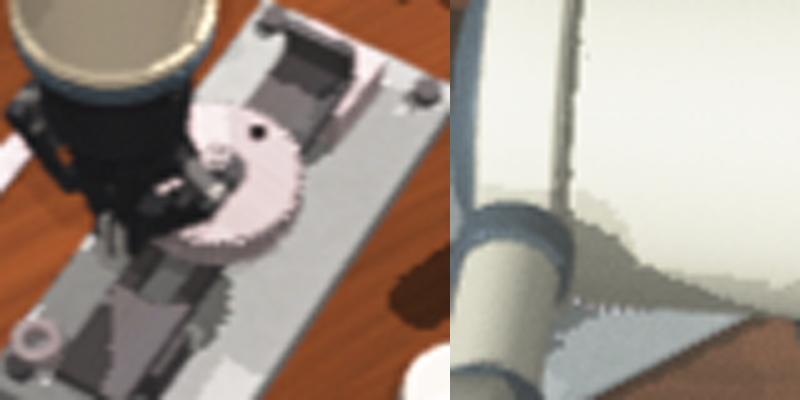

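```bash
cat > wm.py <<'E'
from h import *
from rig import vision,manip
o=manip.get_obs(); c=vision.capture("wrist"); T,W=wristW(c,o)
m=(W[...,2]>.089)&(W[...,2]<.099)&(np.hypot(W[...,0]-C0[0],W[...,1]-C0[1])<.055)&(T[...,2]>-.03)&(np.hypot(T[...,0],T[...,1])>.016)
nl,l,st,ce=cv2.connectedComponentsWithStats(m.astype(np.uint8)); i=1+np.argmax(st[1:,4]); k=l==i
zt=np.median(W[k][:,2]); w=W[k][:,:2].astype(np.float32); cc,r=cv2.minEnclosingCircle(w)
print("ring top z",zt,"circle",cc,r,"f",w2f(cc))
g=c["img"].max(2)
for th in (60,80,100):
    n=((g<th)&(np.hypot(W[...,0]-cc[0],W[...,1]-cc[1])<.043)&(np.hypot(W[...,0]-cc[0],W[...,1]-cc[1])>.022)).astype(np.uint8)
    nl,l,st,ce=cv2.connectedComponentsWithStats(n)
    for j in range(1,nl):
        if 100<st[j,4]<1500 and ce[j][1]<290:
            # cast ray at plane zt
            f,cx,cy=K(c); d=np.array([(ce[j][0]-cx)/f,(ce[j][1]-cy)/f,1]); H=c["hand_eye"]; Rw=Ro.from_euler('xyz',o["eef_rot"]).as_matrix()
            dw=Rw@H[:3,:3]@d; ow=Rw@H[:3,3]+o["tcp_pos"]; p=(ow+dw*(zt-ow[2])/dw[2])[:2]-np.array(cc)
            print(th,ce[j].round(1),st[j,4],"r",np.hypot(*p).round(4),"ang",np.degrees(np.arctan2(p[1],p[0])-YAW).round(1))
E
python3 wm.py
```

```text
ring top z 0.09387870565086633 circle (0.5257909893989563, 0.08480986207723618) 0.0463118776679039 f [-0.00089139 -0.00088095]
80 [366.7  97.4] 571 r 0.0333 ang -10.5
100 [366.7  97.5] 604 r 0.0333 ang -10.6
```

>>> servo_tool --targets '[[[-0.13,0.37,0],[0,0,0],-1],[[-0.12,0.39,0],[0,0,0],-1],[[0,0,0],[0,0,0],-1]]'

```text
time: 15.98
tcp_pos: [0.5319, 0.0293, 0.0802]
eef_rot: [3.14, 0.003, 2.047]
contact_force: [2.5, -21.0, 1.4]
grip_width: 0.0
```

```bash
python3 wm.py; python3 sc.py 15 .093
```

```text
ring top z 0.09401187019076525 circle (0.525519073009491, 0.08457072079181671) 0.04623240604996681 f [-0.0009798 -0.0005298]
80 [328.4  85.9] 586 r 0.0335 ang -0.3
100 [328.4  86. ] 622 r 0.0334 ang -0.3
mark? [274.4 185.7] 162 r 22.7 ang 131.2
mark? [289.2 174.8] 6 r 35.4 ang 2.9
t 16.125 f [-53.   19.1] z 0.0802 rot [3.14  0.004 2.047] Ff [-19.1   6.3] Fz 1.2
```

>>> servo_tool --targets '[[[-0.95,-0.31,0],[0,0,0],-1],[[-0.95,-0.31,0],[0,0,0],-1],[[0,0,-3],[0,0,0],-1],[[0,0,-3],[0,0,0],-1],[[0,0,-3],[0,0,0],-1],[[0,0,0],[0,0,0],-1]]'

```text
time: 16.88
tcp_pos: [0.5345, 0.011, 0.1717]
eef_rot: [3.138, 0.002, 2.047]
contact_force: [0.2, 0.4, -0.9]
grip_width: -0.0
```

```bash
python3 wm.py; python3 look.py 16
```

```text
ring top z 0.09400634318936842 circle (0.5255349278450012, 0.08458621054887772) 0.0460144579410553 f [-0.00097327 -0.00055098]
100 [313.6  69.2] 171 r 0.0336 ang 0.2
t 16.925 f [-70.2  25.7] z 0.1704 rot [3.140e+00 1.000e-03 2.047e+00] Ff [ 0.  -0.1] Fz -0.8
```

View pics/w16.png

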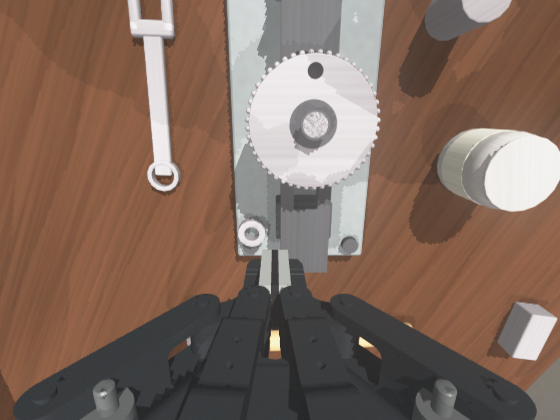

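>>> servo_tool --targets '[[[3.6,0.4,0],[0,0,0],-1],[[3.6,0.4,0],[0,0,0],-1],[[3.6,0.4,0],[0,0,0],-1],[[3.6,0.4,0],[0,0,0],-1],[[3.6,0.4,0],[0,0,0],-1],[[3.6,0.5,0],[0,0,0],-1],[[0,0,0],[0,0,0],-1]]'

```text
time: 17.85
tcp_pos: [0.4553, 0.2163, 0.1687]
eef_rot: [-3.14, -0.001, 2.049]
contact_force: [0.1, 0.2, 0.6]
grip_width: 0.002
```

```bash
python3 sc.py 17 .093; python3 look.py 17
```

```text
mark? [289. 175.] 9 r 34.7 ang 3.1
t 17.95 f [146.4   1.7] z 0.169 rot [-3.14  -0.     2.048] Ff [0.  0.3] Fz -0.3
t 17.95 f [146.4   1.7] z 0.169 rot [-3.14  -0.     2.048] Ff [0.  0.3] Fz -0.3
dark [276. 348.] 63 r 32.6 ang -0.0 z 0.0971
```

View pics/w17.png

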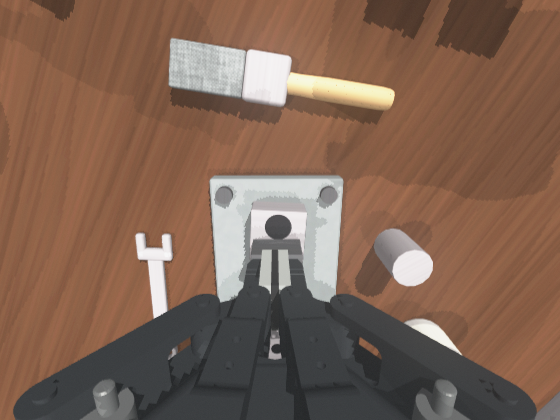

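>>> servo_tool --targets '[[[0,0.15,3],[0,0,0],-1],[[0,0,3],[0,0,0],-1],[[0,0,2],[0,0,0],-1],[[0,0,1],[0,0,0],-1],[[0,0,0],[0,0,0],-1]]'

```text
time: 18.62
tcp_pos: [0.4579, 0.2149, 0.0794]
eef_rot: [-3.141, -0.0, 2.046]
contact_force: [-1.0, -0.6, 0.8]
grip_width: -0.003
```

>>> servo_tool --targets '[[[-0.6,0,0],[0,0,0],-1],[[-0.6,0,0],[0,0,0],-1],[[-0.5,0,0],[0,0,0],-1],[[-0.4,0,0],[0,0,0],-1],[[-0.3,0,0],[0,0,0],-1],[[0,0,0],[0,0,0],-1]]'

```text
time: 19.38
tcp_pos: [0.469, 0.1939, 0.0798]
eef_rot: [-3.142, 0.0, 2.047]
contact_force: [1.0, 0.1, 0.1]
grip_width: -0.001
```

```bash
python3 sc.py 18 .093; python3 look.py 18
```

```text
mark? [289.1 174.9] 8 r 35.2 ang 2.9
t 19.475 f [ 1.223e+02 -1.000e-01] z 0.0797 rot [-3.141  0.     2.047] Ff [ 0.4 -0.2] Fz 0.4
t 19.475 f [ 1.223e+02 -1.000e-01] z 0.0797 rot [-3.141  0.     2.047] Ff [ 0.4 -0.2] Fz 0.4
```

View pics/w18.png

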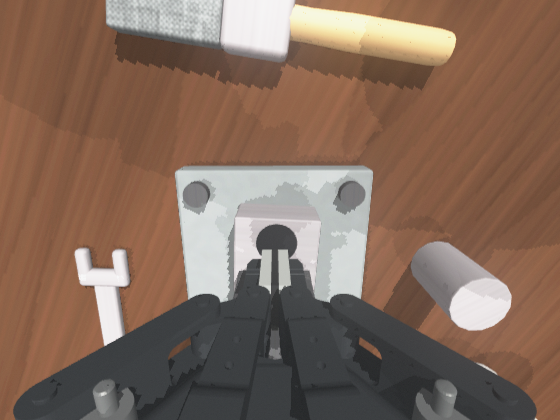

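View pics/s18.png

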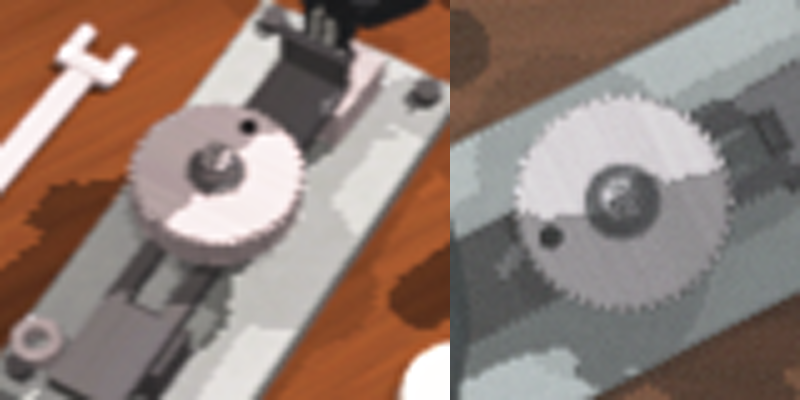

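>>> servo_tool --targets '[[[-0.5,0,0],[0,0,0],-1],[[-0.5,0,0],[0,0,0],-1],[[-0.5,0,0],[0,0,0],-1],[[-0.5,0,0],[0,0,0],-1],[[-0.5,0,0],[0,0,0],-1],[[-0.3,0,0],[0,0,0],-1],[[0,0,0],[0,0,0],-1]]'

```text
time: 20.4
tcp_pos: [0.482, 0.169, 0.0798]
eef_rot: [3.141, 0.0, 2.047]
contact_force: [0.7, 0.7, 0.0]
grip_width: 0.001
```

>>> servo_tool --targets '[[[-0.15,0,0],[0,0,0],-1],[[-0.1,0,0],[0,0,0],-1],[[0,0,0],[0,0,0],-1]]'

```text
time: 20.78
tcp_pos: [0.4826, 0.1678, 0.0799]
eef_rot: [3.141, -0.001, 2.047]
contact_force: [-4.6, 12.1, 0.4]
grip_width: 0.001
```

>>> servo_tool --targets '[[[-0.15,0,0],[0,0,0],-1],[[0,0,0],[0,0,0],-1]]'

```text
time: 21.02
tcp_pos: [0.4827, 0.1676, 0.0799]
eef_rot: [3.141, -0.003, 2.046]
contact_force: [-9.3, 28.0, 3.4]
grip_width: -0.001
```

```bash
python3 sc.py 19 .093
```

```text
mark? [289. 175.] 9 r 34.7 ang 3.1
t 21.125 f [92.5 -0.3] z 0.0798 rot [ 3.142e+00 -3.000e-03  2.046e+00] Ff [28.6 -4.2] Fz 3.7
```

View pics/s19.png

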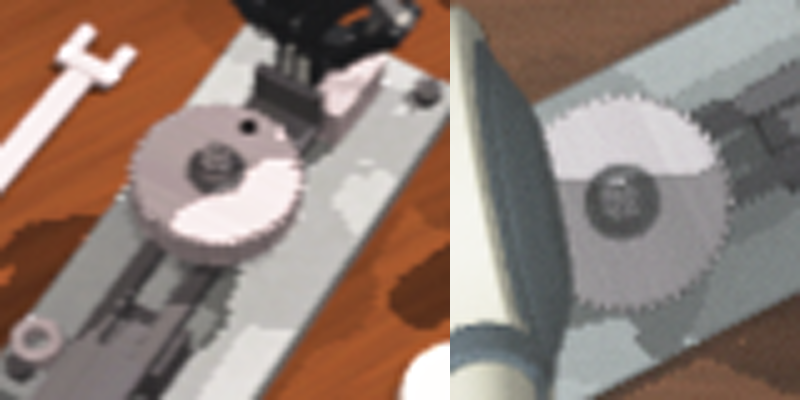

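Hard stop reached (fx stopped at 92.5, force rising to 28 N). Back off, lift and check.

>>> servo_tool --targets '[[[1,0,0],[0,0,0],-1],[[2,0,0],[0,0,0],-1],[[2,0,-1],[0,0,0],-1],[[0,0,-4],[0,0,0],-1],[[0,0,-5],[0,0,0],-1],[[0,0,-5],[0,0,0],-1],[[-3,0,0],[0,0,0],-1],[[-3,0,0],[0,0,0],-1]]'

```text
time: 22.12
tcp_pos: [0.4886, 0.1564, 0.2306]
eef_rot: [3.14, 0.001, 2.048]
contact_force: [0.5, -0.3, -0.8]
grip_width: -0.003
```

>>> servo_tool --targets '[[[-3,0,0],[0,0,0],-1],[[-5,5,0],[0,0,0],-1],[[-5,5,0],[0,0,0],-1],[[-5,0,0],[0,0,0],-1],[[0,0,0],[0,0,0],-1]]'

```text
time: 22.75
tcp_pos: [0.6453, 0.0448, 0.2292]
eef_rot: [-3.141, 0.001, 2.044]
contact_force: [0.2, 0.4, 0.2]
grip_width: 0.0
```

```bash
python3 wm.py; python3 look.py 20; python3 - <<'E'
from h import *
from rig import manip,vision
o=manip.get_obs(); c=vision.capture("wrist"); T,W=wristW(c,o)
C=np.array([.5256,.0850])
def F(w): 
    d=w[:,:2]-C; return np.c_[np.cos(YAW)*d[:,0]+np.sin(YAW)*d[:,1],-np.sin(YAW)*d[:,0]+np.cos(YAW)*d[:,1]]
X=F(W.reshape(-1,3)).reshape(420,560,2)
ok=c["depth"]>0
m=ok&(abs(W[...,2]-.0838)<.004)&(X[...,0]>.06)&(X[...,0]<.13)&(abs(X[...,1])<.04); print("lip x",X[m][:,0].min(),X[m][:,0].max(),m.sum())
m=ok&(abs(W[...,2]-.051)<.003)&(X[...,0]>.07)&(X[...,0]<.17)&(abs(X[...,1])<.05); print("wp top rect",cv2.minAreaRect((X[m]*1000).astype(np.float32)),m.sum())
E
```

```text
ring top z 0.09409439230677041 circle (0.5254958868026733, 0.0842733085155487) 0.046293385326862335 f [-0.00123372 -0.00037323]
100 [163.9  51.6] 110 r 0.0341 ang 0.0
t 22.8 f [-89.2 -88.7] z 0.2293 rot [-3.141 -0.     2.045] Ff [-0.6  1.3] Fz -0.9
dark [164.  54.] 67 r 32.8 ang 0.4 z 0.0967
lip x 0.07196114710417813 0.07629181278539382 351
wp top rect ((75.2774887084961, -20.2777042388916), (0.3762178421020508, 10.019712448120117), 88.0584945678711) 6
```

View pics/w20.png

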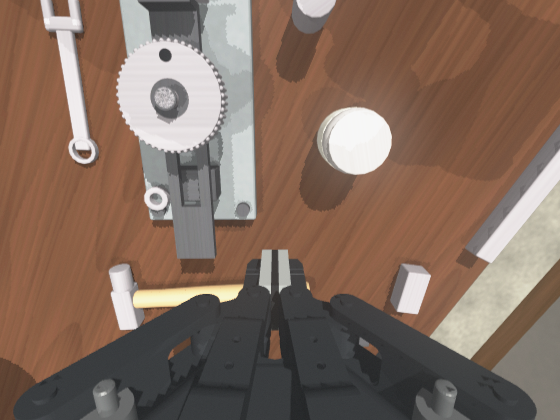

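>>> servo_tool --targets '[[[0,6,-2],[0,0,0],-1],[[5,0,0],[0,0,0],-1],[[5,0,0],[0,0,0],-1],[[0,0,0],[0,0,0],-1]]'

```text
time: 23.4
tcp_pos: [0.6484, 0.1678, 0.2499]
eef_rot: [-3.141, -0.001, 2.051]
contact_force: [0.6, 0.3, -1.2]
grip_width: 0.002
```

```bash
python3 - <<'E'
from h import *
from rig import manip,vision
o=manip.get_obs(); c=vision.capture("wrist"); T,W=wristW(c,o); cv2.imwrite("pics/w21.png",c["img"])
C=np.array([.5256,.0850])
d=W[...,:2]-C; X=np.stack([np.cos(YAW)*d[...,0]+np.sin(YAW)*d[...,1],-np.sin(YAW)*d[...,0]+np.cos(YAW)*d[...,1]],-1)
ok=c["depth"]>0
m=ok&(abs(W[...,2]-.0838)<.003)&(X[...,0]>.06)&(X[...,0]<.13)&(abs(X[...,1])<.04); print("lip",cv2.minAreaRect((X[m]*1000).astype(np.float32)),m.sum())
m=ok&(abs(W[...,2]-.051)<.003)&(X[...,0]>.07)&(X[...,0]<.17)&(abs(X[...,1])<.05); w=W[m]; print("wp now",cv2.minAreaRect((w[:,:2]*1000).astype(np.float32)),m.sum(),X[m].min(0),X[m].max(0))
c=dict(np.load("pics/wrist1.npz")); T,W=wristW(c,dict(eef_rot=[3.14159,0,2.04167],tcp_pos=np.array([.61308,.13078,.20026])))
d=W[...,:2]-C; X=np.stack([np.cos(YAW)*d[...,0]+np.sin(YAW)*d[...,1],-np.sin(YAW)*d[...,0]+np.cos(YAW)*d[...,1]],-1)
m=(c["depth"]>0)&(abs(W[...,2]-.051)<.003)&(X[...,0]>.11)&(X[...,0]<.17)&(abs(X[...,1])<.05);print("wp before",X[m].min(0),X[m].max(0))
a=dict(np.load("pics/scene0.npz"))["img"]; s=vision.capture("scene")["img"]; t=vision.capture("top")["img"]
cv2.imwrite("pics/fin.png",np.hstack([cv2.resize(s[100:310,150:390],None,fx=1.6,fy=1.6),cv2.resize(t[130:340,150:390],None,fx=1.6,fy=1.6)]))
df=cv2.absdiff(a,s).max(2); print(manip.get_obs()["contact_force"])
E
```

```text
lip ((76.40459442138672, 0.42000770568847656), (7.677709102630615, 42.03033447265625), 0.14039047062397003) 363
wp now ((476.4039611816406, 180.00428771972656), (50.963993072509766, 70.06902313232422), 23.97119140625) 2519 [ 0.07072362 -0.02630511] [0.14234054 0.02551367]
wp before [ 0.11002611 -0.02682898] [0.14294496 0.02422156]
[0.51436347 0.46497173 0.11639681]
```

View pics/fin.png

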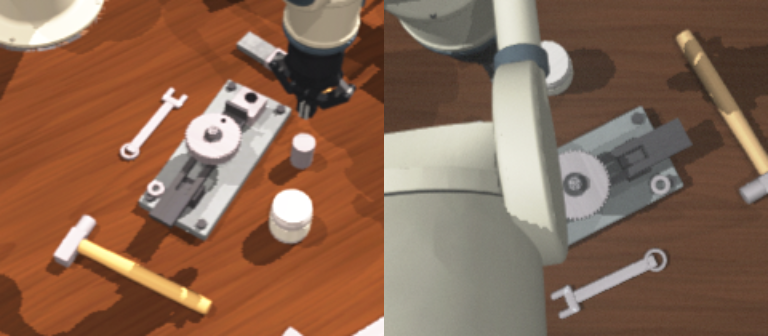

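View pics/w21.png

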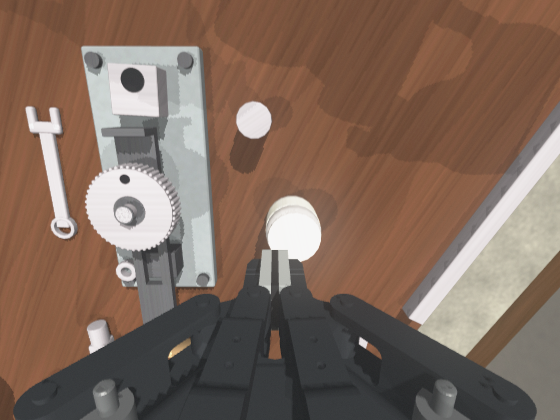

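```bash
python3 -c "
from rig import manip
print(manip.close_job())"
```

```text
the job is handed in; nothing more can be done
None
```

The ring is loosened by two full turns, the strap is fully back off the workpiece, and the arm is clear of everything. I handed the job in at about 23.5 s on the robot's clock.

- **Ring:** I rolled it anticlockwise with the shut fingertips, led round untwisted. I followed the mark at each stage: 38°, 77°, 159°, 240°, 315°, 390°, 467°, 551°, 591°, 681°, 709.5°, 720°. Contact was lost once, around 590°, so I pressed again and carried on.
- **Ring check:** In the wrist camera the mark ended within about 0.5° of pointing at the lip. The ring's top had risen about 6 mm, which is two turns' worth.
- **Strap:** Only then did I push the lip back, until it met its stop. The force rose to about 28 N while the finger stopped moving. The lip's outer face then measured about 80 mm from the stud, against 81 mm for fully back.
- **Workpiece and loose things:** The workpiece's outer edge measured within 1 mm of where it started. In the last pictures the loose things look undisturbed; I compared those by eye and did not measure them.
- **Disagreement:** The scene camera, which is much coarser, put the mark about 3° past the lip. I trusted the wrist camera.

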